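Complete the dropper-bottle carrier and stack it on its base tray

TASK

Put the loose dropper bottle upright into the empty well of the white carrier, then lift the carrier by its handle and stack it on the blue base tray in the spill tray, so that all four corner lugs are fully down in the tray's sockets and the carrier sits flush and level. The bottles are glass: feel for the sockets with a light hand, never press or bump the carrier hard on the tray, keep all four bottles standing in their wells, and do not disturb the other things on the bench.

Things in the scene. Friction and masses are not known exactly. Their poses are not given: they have to be found in the camera images.
- spill_tray: Grey spill tray, 252 (x) x 146 (y) x 26 mm, fast on the bench; origin at the centre of its underside, x along its length, away from the robot. In it, parallel and centred across, stands the open blue base tray, 212 (x) x 126 (y) mm; it may stand anywhere along x within the spill tray: that place is NOT measured and must be seen or felt. It stays put under pushes below 60 N.
- stack_near (a point): Where the middle of the base tray's top (64 mm over the bench) would be if it stood at the spill tray's -x end; axes as the spill tray's. The real middle lies 3 to 28 mm farther along +x. The top is two level ledges along x, each 28 wide, 212 mm long, midlines at y = +-49 mm, open between; in each are two sharp-edged sockets, 19.5 (x) x 17 (y) mm, 14 deep, at x = +-62 mm from the real middle.
- carrier_handle (a point): Middle of the black handle bar of the loose white bottle carrier (0.45 to 0.65 kg in all); bar 42 (x) x 14 (y) x 20 (z) mm, to be pinched across y from above. x along the carrier's length, z up. 84 mm above the lugs' feet. Bottle tops reach 16 mm above this point; the wells are at x = +-50, y = +-34 mm.
- carrier_foot (a point): Middle of the underside of the carrier's plate (150 x 118 mm), 74 mm below the handle point; same axes. At x = +-62, y = +-49 mm four black lugs, 16 (x) x 12 (y) mm, reach 10 mm below it; on the bench the carrier stands on them. Fits the base tray either way round with 1.75 mm play each way along x, 2.5 across; seated, this point is level with stack_near; with the lugs on the ledges it is 10 mm higher.
- empty_well (a point): Centre of the floor of the carrier's empty well (at x = +50, y = +34 mm, 70 mm below the handle point); a round hole, 33.5 mm across and 18 mm deep, open upwards; axes as the carrier's. Its mouth is 18 mm above this point.
- last_bottle_centre (a point): Centre (43 mm above its foot) of the loose dropper bottle: round glass body 30 mm across and 52 mm high, blue collar 26 mm across from 50 to 62 mm above the foot, narrow red rubber bulb (12 mm) above to 86 mm. Its glass is clear and nearly colourless. Gripped best at the collar from above; z along its axis, up.
- stored_0_centre (a point): Centre (43 mm above its foot) of the dropper bottle in the carrier's well at x = -50, y = -34 mm from the handle point; loose in its well, same size as the loose bottle.
- stored_1_centre (a point): The same for the bottle in the well at x = -50, y = +34 mm.
- stored_2_centre (a point): The same for the bottle in the well at x = +50, y = -34 mm.
- red_cap_bottle_centre (a point): Bystander: bottle with a red cap, 88 mm across, 177 mm high, behind the spill tray; point at half its height.
- vial_centre (a point): Bystander: slim vial with a white cap, 31 mm across, 114 mm high; point at half its height.
- small_beaker_centre (a point): Bystander: small glass beaker with reddish contents, 60 mm across, 82 mm high; point at half its height.
Mind the look-alikes: they are no part of the job. Leave any turquoise look-alike of the part that bears stored_0_centre alone. What is shaped like the part that bears last_bottle_centre but green is not meant.

How it is judged:
By the outcome, as a careful person would: the job done as asked, in the order asked, and still so for the second after the job is handed in, with the robot touching nothing.
It also fails if it takes over 64 s, if anything falls off the work surface, if the arm or the gripper's body presses on something with over 40 N, if the wrist force passes 120 N, or if a joint passes its speed limit or range.

ROBOT

A 6-joint arm with a two-finger parallel gripper is mounted at the origin on the work surface; the furniture and walls round the work are solid. World frame = base frame: x ahead of the robot, y to its left, z up, the work surface at z = 0. Lengths are in mm, angles in degrees, forces in N, time in s.
With the tool pointing down it reaches from about 300 to 850 mm from the base axis. Payload 4.2 kg.
Tool frame: the origin (TCP) lies on the centre line of the jaws, within the pads' length; the fingertips stand 14 mm ahead of it and the grasp point (between the pads) lies 5 mm behind it; z points along the fingers, y is the line along which they close (so a half turn about z gives the same grasp; the last joint's range is limited). The gripper opens to 91 mm and grips with 3 to 60 N. Pads are 32 mm wide; open, the fingers measure 118 mm over their backs; the gripper's body (76 mm by 178 mm) begins 60 mm behind the grasp point.
Start: joints at [68.64, 18.312, 89.639, -0, 72.044, -1.146], TCP at [198.681, 539.602, 202.976] pointing down, gripper open.
Joint ranges: [-177.97, 177.97], [-48.28, 115.42], [12.27, 149.76], [-77.06, 257.06], [2.81, 150.46], [-146.56, 146.56]. Speed limits (degrees/s): [147.25, 147.25, 180, 180, 180, 180].

INTERFACE

Orientations are given as [roll, pitch, yaw] about the fixed x, y, z axes, in that order (R = Rz(yaw) Ry(pitch) Rx(roll)).
In Python, from workcell import env gives the robot as it stands.
- The arm moves only by the tool arm_command, never from a script. Its argument "motion" is a list of rows, each an object with "offset": the shift along the tool's x, y, z in m, a list of three; "spin": the turn about the tool's z in rad. In form: [{"offset": [tx, ty, tz], "spin": spin}, ...]. A call has 1 to 5 rows; each row shifts and turns the commanded pose from where the row before left it, along the tool's axes as they then stand; what a row does not reach is not made up. A row lasts 1/8 s, in which the tool goes at most 62.5 mm and 10.7 degrees, less where a joint would pass 70% of its speed; a pose out of reach is approached as far as the arm can. A call with a gripper value outside its range is refused whole. "jaw" is the finger opening in m, from 0 to 0.0912, set as the call begins (left out, the last holds). The fingers move at their own pace and stop on an object; "newtons" is the grip in N (left out, the last holds). Time passes only in rows, so rows that do not move let the fingers close. It gives the time, the measured TCP pose, the force, the opening and the grip force at its end, in the units of the state.
- env.state(): the state, without advancing time (a new reading comes with each control period).
- env.grab_frame(name): name is "side" or "top" or "wrist"; returns (picture, depth): 480x640x3 uint8, blue, green, red; 480x640 float32, mm along the optical axis (not along the pixel's ray), 0 where there is no reading.
- env.camera_model(name): a dict with "fx", "fy", "cx", "cy" (pixels), "eye" and "rotation" of the camera in the world; the wrist camera has in their place "hand_eye" (4x4, takes a point from camera to tool coordinates, whose origin is the TCP and whose axes are the flange's). Camera axes: x right, y down, z forward; pixel columns grow to the right and rows downward; lengths in mm; the calibration is good to about 2 mm. A picture is of the moment at which its call begins: read the wrist's pose just before it. camera_model takes no time and is no camera call.
- env.job_done(): hands the job in; it is judged then, once.
Trained networks look in the newest picture that a camera, given by its name, has taken for a name from the list of things; names that differ only in an ending like _2 or _b are one class to them, and where a whole thing is asked for, a point or a joint stands for the part that bears it (a point fixed in the world has none). Each returns a list of dicts, best first, with "score" (0 to 1); they miss things now and then, are a little off and sometimes report something else, mostly with a low value. They report only what shows in the picture. A call takes as long as a camera call. They do not tell look-alikes from the thing itself.
- env.boxes_of(camera, target): "bbox" ([left, top, right, bottom] in pixels, round what is visible of it).
- env.pinpoint(camera, target): "location" ([column, row] in pixels: a listed point, or the origin of a listed thing).
The state is a dict: "time_s": time; "qpos": joint angles; "qvel": joint speeds; "effort": joint torques, N m; "ee_pos": TCP position; "ee_rot": TCP orientation; "force": force on the tool from outside, world axes, zero at the start; "torque": the same for the moment, N m; "gripper_width": finger opening in mm; "gripper_force": force on a finger pad.
Only numpy, scipy, OpenCV 4.12 (cv2) and the standard library are available. Lean on these libraries where they do the work, as an engineer would, in place of code of your own. Each camera call takes 0.05 s, during which the arm holds its last target. There are 200 camera calls.

## Working session

There is one attempt and no reset: what is moved stays moved. The work goes in short steps, Python scripts to look and compute and a tool call to move; the robot and the scene stay as the last step left them, time stands still between calls to the robot, and variables do not carry over. Pictures are saved under pics/ and viewed, at most 10 in all, crops included, and the job is handed in when it is done.

Besides the shell and the picture viewer there is one more tool, called as name([rows], argument=value, ...), one row to a line, values as JSON. arm_command: Moves the arm, as the interface text tells. Its arguments: {"type":"object","properties":{"motion":{"type":"array"},"jaw":{"type":"number"},"newtons":{"type":"number"}},"required":["motion"]}

```bash
mkdir -p pics
cat > h.py <<'E'
import numpy as np, cv2
from scipy.spatial.transform import Rotation as R
from workcell import env
def pose():
    s=env.state(); return np.array(s["ee_pos"]), R.from_euler('xyz',s["ee_rot"],degrees=True).as_matrix(), s
def cam2world(name):
    m=env.camera_model(name)
    if 'hand_eye' in m:
        p,r,s=pose(); H=np.array(m['hand_eye']); return m, r@H[:3,:3], r@H[:3,3]+p
    return m, np.array(m['rotation']), np.array(m['eye'])
def ray(c,px):
    m,r,e=c; d=r@np.array([(px[0]-m['cx'])/m['fx'],(px[1]-m['cy'])/m['fy'],1]); return e,d
def at_z(c,px,z):
    e,d=ray(c,px); return e+d*(z-e[2])/d[2]
def at_depth(c,px,dep):
    e,d=ray(c,px); return e+d*dep
def proj(c,P):
    m,r,e=c; q=r.T@(np.array(P)-e); return np.array([m['fx']*q[0]/q[2]+m['cx'],m['fy']*q[1]/q[2]+m['cy']])
E
cat > a.py <<'E'
from h import *
print(env.state())
ims=[]
for n in ['top','side']:
    c=cam2world(n); p,d=env.grab_frame(n); cv2.imwrite(f'pics/{n}0.png',p); np.save(f'{n}d.npy',d)
    print(n,c)
    for t in ['spill_tray','stack_near','carrier_handle','carrier_foot','empty_well','last_bottle_centre','stored_0_centre','red_cap_bottle_centre','vial_centre','small_beaker_centre']:
        for o in env.pinpoint(n,t)[:5]:
            print(n,t,np.round(o['location'],1),round(o['score'],2))
E
python3 a.py
```

```text
{'time_s': 0.0, 'qpos': array([ 6.86403815e+01,  1.83519536e+01,  8.97079396e+01, -2.08648191e-03,
        7.20400775e+01, -1.14840329e+00]), 'qvel': array([-0.07887948, -0.02886668, -0.00734039, -0.03496385, -0.07004039,
       -0.03541606]), 'effort': array([ 1.10174960e-04, -4.12456727e+01, -2.31970328e+01,  7.28714210e-02,
        4.57057462e-02, -1.41769824e-04]), 'ee_pos': array([198.49792176, 539.10100793, 202.10674293]), 'ee_rot': array([-1.79900010e+02, -2.03309097e-05,  1.59789430e+02]), 'force': array([ 0.48625967, -0.40349643,  0.04276075]), 'torque': array([-1.83954662e-02,  5.88660480e-05, -2.30371578e-03]), 'gripper_force': 0.0, 'gripper_width': 91.0182230706548}
top ({'fx': 612.235280721007, 'fy': 612.235280721007, 'cx': 325.72824986707263, 'cy': 237.76132334285487, 'eye': array([ 280.38409577,  155.71608766, 1596.23795598]), 'rotation': array([-1.70640333e+02,  1.25381667e-01, -9.15100385e+01])}, array([-1.70640333e+02,  1.25381667e-01, -9.15100385e+01]), array([ 280.38409577,  155.71608766, 1596.23795598]))
top spill_tray [359.5 251.3] 0.91
top spill_tray [377.8 144
[... 916 characters left out ...]
 317.4] 0.65
side spill_tray [298.3 329.9] 0.62
side spill_tray [342.5 257.9] 0.58
side spill_tray [199.8 363.6] 0.56
side spill_tray [357.  313.1] 0.25
side stack_near [350.2 230.9] 0.75
side stack_near [330.7 286.2] 0.74
side stack_near [364.1 292. ] 0.31
side carrier_handle [330.2 287.1] 0.63
side carrier_foot [331.6 318.7] 0.6
side empty_well [296.5 329.2] 0.61
side last_bottle_centre [351.  228.7] 0.73
side last_bottle_centre [405.7 200.7] 0.59
side last_bottle_centre [388.9 188.6] 0.5
side stored_0_centre [409.6 291.3] 0.89
side stored_0_centre [364.4 289.8] 0.8
side red_cap_bottle_centre [237.7 197.7] 0.64
side vial_centre [298.8 331.4] 0.55
side small_beaker_centre [202.4 363.8] 0.82
```

View pictures.

```bash
sed -i "s/np.array(m\['rotation'\])/R.from_euler('xyz',m['rotation'],degrees=True).as_matrix()/" h.py
python3 - <<'E'
import cv2,numpy as np
p=cv2.imread('pics/top0.png'); cv2.imwrite('pics/top0c.png',cv2.resize(p[100:350,150:520],None,fx=2.16,fy=2.16,interpolation=cv2.INTER_CUBIC))
E
```

```text
(no output)
```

View pics/top0c.png

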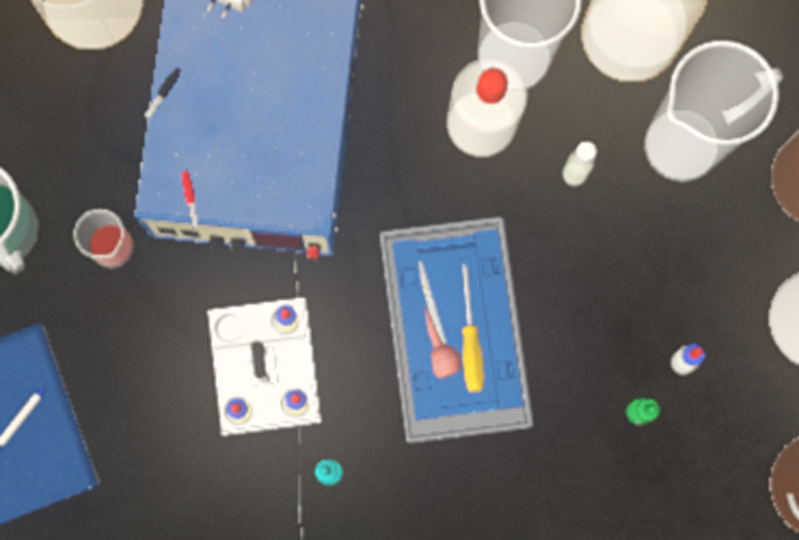

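View pics/side0.png

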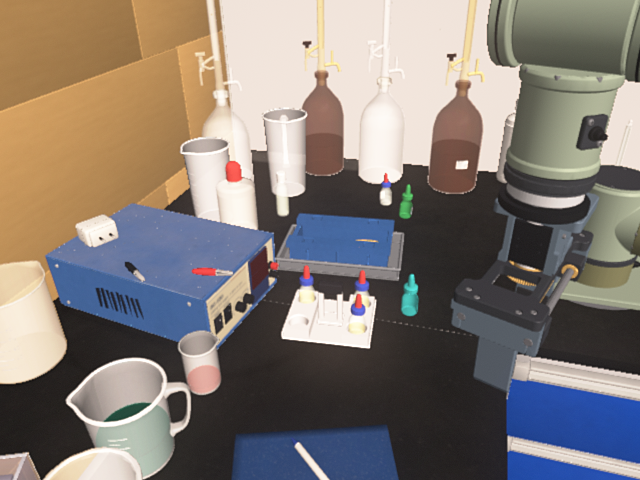

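```bash
cat > b.py <<'E'
from h import *
n='top'; c=cam2world(n); m,r,e=c; d=np.load('topd.npy'); print(r.round(3).tolist())
v,u=np.mgrid[:480,:640]; D=np.stack([(u-m['cx'])/m['fx'],(v-m['cy'])/m['fy'],np.ones_like(u)],-1)@r.T
P=e+D*d[...,None]
def win(cu,cv,w,h): return P[cv-h:cv+h,cu-w:cu+w].reshape(-1,3)
print('bench z', np.median(P[300:340,330:420,2]))
def rect(pts,lo,hi,name):
    q=pts[(pts[:,2]>lo)&(pts[:,2]<hi)]; 
    print(name,len(q),'z',np.median(q[:,2]), [np.round(x,1) for x in cv2.minAreaRect(q[:,:2].astype(np.float32))])
car=win(272,269,27,35)
print(np.histogram(car[:,2],bins=np.arange(0,110,4)))
rect(car,15,110,'carrier'); rect(car,22,40,'carriertop')
tr=win(361,252,38,55)
print(np.histogram(tr[:,2],bins=np.arange(0,110,4)))
rect(tr,56,72,'base'); rect(tr,12,72,'spill')
for nm,(a,b) in dict(bottle=(469,266),green=(448,290),turq=(302,318)).items():
    q=win(a,b,12,12); q=q[q[:,2]>10]; print(nm,len(q),q.min(0).round(),q.max(0).round(), q[q[:,2]>45].mean(0).round(1))
for nm,px,z in [('handle',(267,264.7),84),('foot',(271,268.1),10),('well',(257.9,248.6),14),('bottle',(472.5,268.8),43),('green',(449,290.6),43),('stack',(360.2,256.7),64),('spill',(359.5,251.3),0),('s0',(288,283.1),57)]:
    print(nm,at_z(c,px,z).round(1))
cs=cam2world('side')
for nm,px,z in [('handle',(330.2,287.1),84),('foot',(331.6,318.7),10),('well',(296.5,329.2),14),('bottle',(388.9,188.6),43),('green',(405.7,200.7),43)]:
    print('side',nm,at_z(cs,px,z).round(1))
E
python3 b.py
```

```text
[[-0.026, -0.986, 0.163], [-1.0, 0.026, -0.002], [-0.002, -0.163, -0.987]]
bench z -0.40680726015602886
(array([395, 162, 289, 390, 261, 141, 236, 391, 309,  97,  23,  20,  38,
        16,  10,   4,  13,  37,  70,  55,  15,  16,  38,  48,  34,   9,
         3]), array([  0,   4,   8,  12,  16,  20,  24,  28,  32,  36,  40,  44,  48,
        52,  56,  60,  64,  68,  72,  76,  80,  84,  88,  92,  96, 100,
       104, 108]))
carrier 1970 z 30.75280703039948 [array([463.1, 295.1]), array([151.2, 116.9]), np.float64(6.0)]
carriertop 1089 z 30.675543789933045 [array([462.6, 294.9]), array([150.5, 115.7]), np.float64(5.8)]
(array([1278,  957,  712,  362,  155,  176,  372,  380,  202,   71,   63,
         99,  138,  127,  260,  668,  557,  161,   17,    0,    0,    0,
          0,    0,    0,    0,    0]), array([  0,   4,   8,  12,  16,  20,  24,  28,  32,  36,  40,  44,  48,
        52,  56,  60,  64,  68,  72,  76,  80,  84,  88,  92,  96, 100,
       104, 108]))
base 1646 z 63.51011119841803 [array([502.1,  63.9]), array([212.5, 126.5]), np.float64(5.7)]
spill 3791 z 48.600634535162726 [array([501. ,  74.4]), array([258.1, 173.3]), np.float64(5.6)]
bottle 150 [ 280. -225.   11.] [ 470.  156. 1596.] [ 455.2 -204.9   80.9]
green 138 [ 382. -167.   14.] [ 411. -139.   91.] [ 395.  -152.1   64.4]
turq 120 [280. 156.  10.] [ 357.  233. 1596.] [333.2 218.6 100.7]
handle [465.7 300.2  84. ]
foot [465.6 296.9  10. ]
well [517.2 330.2  14. ]
bottle [ 446.3 -219.4   43. ]
green [ 392.4 -156.3   43. ]
stack [482.2  66.7  64. ]
spill [505.   64.4   0. ]
s0 [421.  250.4  57. ]
side handle [463.3 292.5  84. ]
side foot [463.1 285.6  10. ]
side well [512.9 334.1  14. ]
side bottle [ 448.6 -213.4   43. ]
side green [ 397.5 -154.9   43. ]
```

```bash
cat >> h.py <<'E'
def go(x,y,z,yaw=None):
    """tool offsets (m) and spin from the measured pose to TCP x,y,z"""
    p,r,s=pose(); o=r.T@(np.array([x,y,z])-p)/1000
    print('pose',p.round(1),np.round(s['ee_rot'],2),'off',o.round(4),'spin', None if yaw is None else round(float(np.radians(((s['ee_rot'][2]-yaw)+180)%360-180)),4))
E
cat > c.py <<'E'
from h import *
c=cam2world('top'); m,r,e=c; d=np.load('topd.npy')
v,u=np.mgrid[:480,:640]; D=np.stack([(u-m['cx'])/m['fx'],(v-m['cy'])/m['fy'],np.ones_like(u)],-1)@r.T
P=e+D*d[...,None]; ok=d>0
q=P[ok&(P[...,2]>105)&(P[...,2]<1000)]
t=q[(abs(q[:,0]-447)<170)&(abs(q[:,1]+216)<170)]
print(len(t)); 
if len(t): print(t[np.argsort(np.hypot(t[:,0]-447,t[:,1]+216))[:300:30]].round())
t=q[(abs(q[:,0]-463)<150)&(abs(q[:,1]-295)<150)]; print('near carrier',len(t), t.min(0) if len(t) else'',t.max(0) if len(t) else '')
print(env.camera_model('wrist')); go(463,295,230,-174.1); go(502,64,230,-174.1)
E
python3 c.py
```

```text
5887
[[ 479. -321.  116.]
 [ 492. -318.  159.]
 [ 495. -317.  123.]
 [ 495. -319.  157.]
 [ 479. -325.  168.]
 [ 504. -316.  114.]
 [ 468. -330.  122.]
 [ 466. -331.  169.]
 [ 463. -332.  105.]
 [ 470. -332.  174.]]
near carrier 272 [403.87896431 206.80750625 105.02867174] [612.99268768 363.47705924 142.97347618]
{'fx': 425.25257840451314, 'fy': 425.25257840451314, 'cx': 326.19601706928495, 'cy': 237.39865346871557, 'hand_eye': array([[ 1.92767908e-04, -9.57562088e-01, -2.88227012e-01,
         8.21174601e+01],
       [ 9.99999320e-01,  5.16028768e-04, -1.04557101e-03,
        -6.69580090e-01],
       [ 1.14993259e-03, -2.88226615e-01,  9.57561536e-01,
        -1.81701725e+02],
       [ 0.00000000e+00,  0.00000000e+00,  0.00000000e+00,
         1.00000000e+00]])}
pose [198.7 539.6 203. ] [180.     0.   159.79] off [-0.3326 -0.1382 -0.027 ] spin -0.4558
pose [198.7 539.6 203. ] [180.     0.   159.79] off [-0.449  -0.3415 -0.027 ] spin -0.4558
```

arm_command([
  {"offset": [-0.0555,-0.023,-0.005],"spin": 0},
  {"offset": [-0.0555,-0.023,-0.005],"spin": 0},
  {"offset": [-0.0555,-0.023,-0.005],"spin": 0},
  {"offset": [-0.0555,-0.023,-0.005],"spin": 0},
  {"offset": [-0.0555,-0.023,-0.007],"spin": 0},
])

```text
time_s: 1.72
ee_pos: [420.6, 334.4, 230.2]
ee_rot: [180.0, 0.0, 159.8]
force: [1.1, 1.2, -0.2]
gripper_width: 90.9
gripper_force: 0.0
```

arm_command([
  {"offset": [-0.0555,-0.023,0],"spin": 0},
  {"offset": [0,0,0],"spin": 0},
  {"offset": [0,0,0],"spin": 0},
])

```text
time_s: 2.1
ee_pos: [463.2, 295.1, 229.8]
ee_rot: [180.0, -0.1, 159.7]
force: [-0.2, 0.1, -0.5]
gripper_width: 91.1
gripper_force: 0.0
```

```bash
cat > d.py <<'E'
from h import *
import sys
tag=sys.argv[1]; c=cam2world('wrist'); p,d=env.grab_frame('wrist'); cv2.imwrite(f'pics/{tag}.png',p); np.save(f'{tag}_d.npy',d)
np.savez(f'{tag}_c.npz',r=c[1],e=c[2])
for a in sys.argv[2:]:
    t,z=a.split('='); z=float(z)
    for o in env.pinpoint('wrist',t)[:4]:
        print(t,np.round(o['location'],1),round(o['score'],2),at_z(c,o['location'],z).round(1))
s=env.state(); print(s['time_s'],s['ee_pos'].round(1),s['ee_rot'].round(2),s['force'].round(2),s['gripper_width'])
E
python3 d.py car carrier_handle=84 carrier_foot=10 empty_well=14 stored_0_centre=57; python3 -c "
from h import *
go(515,64,230)"
```

```text
carrier_handle [327.8 215.7] 0.71 [461.7 295.9  84. ]
carrier_foot [324.4 196.3] 0.93 [459.8 293.4  10. ]
empty_well [376.5 231.7] 0.91 [509.3 329.1  14. ]
stored_0_centre [260.7 175.4] 0.84 [416.2 253.1  57. ]
stored_0_centre [187.1  93.4] 0.79 [336.2 223.6  57. ]
stored_0_centre [326.  217.1] 0.64 [468.6 291.8  57. ]
2.35 [462.6 296.  230. ] [ 1.7999e+02 -1.0000e-02  1.5991e+02] [ 0.23 -0.54  0.31] 91.30972488411415
pose [462.6 296.  230. ] [ 1.7999e+02 -1.0000e-02  1.5991e+02] off [-0.1289 -0.1999 -0.    ] spin None
```

arm_command([
  {"offset": [-0.032,-0.05,0],"spin": 0},
  {"offset": [-0.032,-0.05,0],"spin": 0},
  {"offset": [-0.032,-0.05,0],"spin": 0},
  {"offset": [-0.032,-0.05,0],"spin": 0},
  {"offset": [0,0,0],"spin": 0},
])

```text
time_s: 2.98
ee_pos: [514.9, 60.5, 230.0]
ee_rot: [-180.0, 0.0, 159.5]
force: [-0.3, 1.2, -0.1]
gripper_width: 91.6
gripper_force: 0.0
```

arm_command([
  {"offset": [0,0,0],"spin": 0},
])

```text
time_s: 3.1
ee_pos: [514.3, 63.9, 230.0]
ee_rot: [180.0, -0.0, 159.8]
force: [-0.1, 1.3, 0.6]
gripper_width: 91.3
gripper_force: 0.0
```

```bash
python3 d.py tray stack_near=64 spill_tray=0
cat > e.py <<'E'
from h import *
def cloud(tag):
    m=env.camera_model('wrist'); z=np.load(f'{tag}_c.npz'); d=np.load(f'{tag}_d.npy')
    v,u=np.mgrid[:480,:640]; D=np.stack([(u-m['cx'])/m['fx'],(v-m['cy'])/m['fy'],np.ones_like(u)],-1)@z['r'].T
    P=z['e']+D*d[...,None]; P[d==0]=np.nan; return P,(m,z['r'],z['e'])
def circ(q):
    A=np.c_[2*q[:,:2],np.ones(len(q))]; s=np.linalg.lstsq(A,(q[:,:2]**2).sum(1),rcond=None)[0]; return s[:2],np.sqrt(s[2]+s[0]**2+s[1]**2)
E
cat > f.py <<'E'
from e import *
P,c=cloud('car'); q=P.reshape(-1,3); q=q[np.isfinite(q[:,0])]
k=q[(abs(q[:,0]-463)<95)&(abs(q[:,1]-295)<85)]
def rect(q,n): rr=cv2.minAreaRect(q[:,:2].astype(np.float32)); print(n,len(q),np.median(q[:,2]).round(1),[np.round(x,1) for x in rr]); return rr
print('bench',np.median(q[abs(q[:,2])<6][:,2]))
rect(k[(k[:,2]>22)&(k[:,2]<40)],'plate')
h=k[(abs(k[:,0]-463)<32)&(abs(k[:,1]-295)<18)&(k[:,2]>80)]; print(np.percentile(h[:,2],[5,50,95])); rect(h[h[:,2]>88],'handle')
for a in [(-50,-34),(-50,34),(50,-34),(50,34)]:
    th=np.radians(5.9); w=np.array([463,295])+np.array([[np.cos(th),-np.sin(th)],[np.sin(th),np.cos(th)]])@a
    n=k[np.hypot(*(k[:,:2]-w).T)<22]; b=n[(n[:,2]>84)]; print(a,w.round(1),'bulb',len(b),b.mean(0).round(1) if len(b) else '', 'floor',n[(n[:,2]<22)].mean(0).round(1) if (n[:,2]<22).any() else '')
P,c=cloud('tray'); q=P.reshape(-1,3); q=q[np.isfinite(q[:,0])]
k=q[(abs(q[:,0]-502)<140)&(abs(q[:,1]-64)<85)]
rr=rect(k[(k[:,2]>58)&(k[:,2]<70)],'base'); print(k[:,0].max())
# rectified top-down view at z=64, 3px/mm, centered 502,64
import cv2
im=cv2.imread('pics/tray.png'); s=2.4
X,Y=np.meshgrid(502+(300-np.arange(600))/s, 64+(210-np.arange(420))/s,indexing='ij')
W=np.stack([X,Y,np.full_like(X,64)],-1); m,r,e=c; Q=(W-e)@r
U=(m['fx']*Q[...,0]/Q[...,2]+m['cx']).astype(np.float32); V=(m['fy']*Q[...,1]/Q[...,2]+m['cy']).astype(np.float32)
cv2.imwrite('pics/trayrect.png',cv2.remap(im,U,V,cv2.INTER_CUBIC))
np.save('UV.npy',np.stack([U,V]))
E
python3 f.py; python3 -c "
from h import *
go(447,-216,200)"
```

```text
stack_near [313.6 182.7] 0.94 [487.4  61.8  64. ]
spill_tray [319.8 187.3] 0.76 [503.   60.4   0. ]
spill_tray [312.9 182.8] 0.24 [496.5  55.7   0. ]
3.25 [514.2  64.7 230. ] [ 1.7998e+02 -1.0000e-02  1.5993e+02] [-0.11  0.09 -0.06] 91.39167245163645
bench -0.03971822942429526
plate 8171 31.7 [array([462.3, 294.2]), array([149.9, 117.2]), np.float64(6.1)]
[ 93.57666942 350.33176372 357.25876555]
handle 11386 350.5 [array([457.2, 295.4]), array([52.4, 35.2]), np.float64(0.0)]
(-50, -34) [416.8 256. ] bulb 27493 [420.5 257.1 330.2] floor [415.1 260.2  15.2]
(-50, 34) [409.8 323.7] bulb 182 [406.9 320.3  95.1] floor [405.8 330.7  15.2]
(50, -34) [516.2 266.3] bulb 179 [513.3 263.8  93.5] floor [518.8 270.3  16.3]
(50, 34) [509.2 334. ] bulb 816 [490.6 334.2 286.5] floor [512.2 333.5  14.3]
base 15685 64.1 [array([501.7,  62.7]), array([212.6, 126.5]), np.float64(5.7)]
641.9418536193804
pose [514.2  64.7 230. ] [ 1.7998e+02 -1.0000e-02  1.5993e+02] off [-0.0332 -0.2867  0.0299] spin None
```

View pics/trayrect.png

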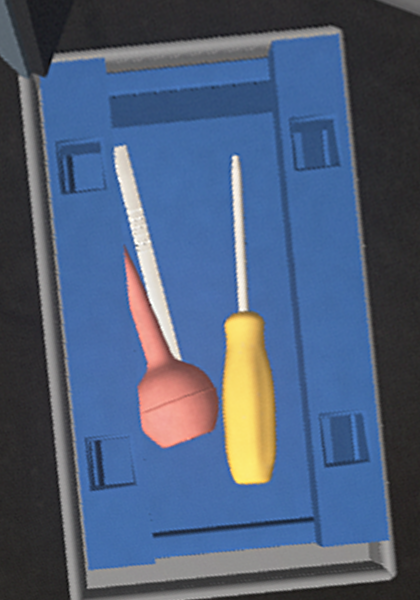

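arm_command([
  {"offset": [-0.0066,-0.0573,0.006],"spin": 0},
  {"offset": [-0.0066,-0.0573,0.006],"spin": 0},
  {"offset": [-0.0066,-0.0573,0.006],"spin": 0},
  {"offset": [-0.0066,-0.0573,0.006],"spin": 0},
  {"offset": [-0.0066,-0.0573,0.006],"spin": 0},
])

```text
time_s: 3.88
ee_pos: [446.5, -217.6, 200.0]
ee_rot: [180.0, 0.1, 159.9]
force: [0.9, -0.3, -0.2]
gripper_width: 91.3
gripper_force: 0.0
```

arm_command([
  {"offset": [0,0,0],"spin": 0},
  {"offset": [0,0,0],"spin": 0},
], jaw=0.06)

```text
time_s: 4.12
ee_pos: [446.9, -216.0, 199.9]
ee_rot: [180.0, -0.0, 159.8]
force: [0.2, 0.1, 0.6]
gripper_width: 74.1
gripper_force: 0.0
```

```bash
python3 d.py bot last_bottle_centre=43
cat > g.py <<'E'
from e import *
P,c=cloud('bot'); k=P.reshape(-1,3); k=k[np.isfinite(k[:,0])]
for w in [(447,-216),(394,-155)]:
    n=k[(np.hypot(*(k[:,:2]-w).T)<28)]
    n=n[n[:,2]<100]; b=n[n[:,2]>66]; co=n[(n[:,2]>60)&(n[:,2]<64.5)]; print(w,len(n),'bulb',b.mean(0).round(1),b[:,2].max().round(1),'collar top',len(co),co.mean(0).round(1),cv2.minEnclosingCircle(co[:,:2].astype(np.float32)))
    m=n[(n[:,2]>8)]; print(m.min(0).round(1),m.max(0).round(1))
im=cv2.imread('pics/bot.png'); u=proj(c,(447,-216,50)); print(u, proj(c,(394,-155,50)))
x,y=int(u[0]),int(u[1]); cv2.imwrite('pics/botc.png',cv2.resize(im[max(0,y-110):y+90,max(0,x-140):x+120],None,fx=2.5,fy=2.5))
E
python3 g.py
```

```text
last_bottle_centre [379.6 124.5] 0.93 [ 394.  -153.8   43. ]
last_bottle_centre [333.9 221.4] 0.57 [ 454.4 -213.    43. ]
4.225 [ 447.1 -215.5  200.1] [1.7997e+02 1.0000e-02 1.5993e+02] [ 0.91  1.15 -0.06] 66.48990033573703
(447, -216) 3208 bulb [ 455.2 -212.9   78.4] 86.8 collar top 328 [ 453.4 -212.5   61.2] ((456.31494140625, -213.36697387695312), 12.034079551696777)
[ 439.8 -227.1    8. ] [ 469.1 -197.8   86.8]
(394, -155) 3364 bulb [ 393.2 -157.2   79.9] 87.1 collar top 442 [ 395.4 -155.6   61.1] ((394.6968994140625, -155.84310913085938), 12.060844421386719)
[ 380.8 -170.1    9. ] [ 410.3 -143.3   87.1]
[327.40203876 216.49361664] [379.17676532 125.34409816]
```

View pics/botc.png

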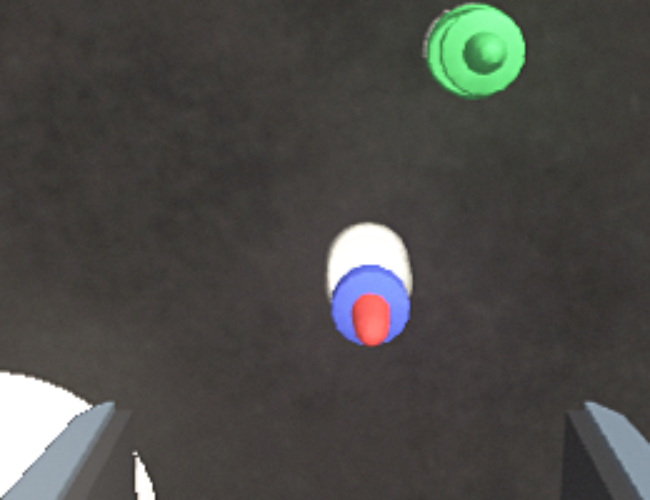

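```bash
python3 -c "
from h import *
go(455.2,-212.8,67)"
```

```text
pose [ 447.1 -215.5  200.1] [1.7997e+02 1.0000e-02 1.5993e+02] off [-0.0066  0.0053  0.1331] spin None
```

arm_command([
  {"offset": [-0.0066,0.0053,0.03],"spin": 0},
  {"offset": [0,0,0.05],"spin": 0},
  {"offset": [0,0,0.033],"spin": 0},
  {"offset": [0,0,0.02],"spin": 0},
  {"offset": [0,0,0],"spin": 0},
], jaw=0.05)

```text
time_s: 4.85
ee_pos: [454.1, -212.5, 65.8]
ee_rot: [180.0, -0.2, 159.9]
force: [-0.5, -0.8, -0.4]
gripper_width: 50.3
gripper_force: 0.0
```

arm_command([
  {"offset": [0,0,0],"spin": 0},
  {"offset": [0,0,0],"spin": 0},
  {"offset": [0,0,0],"spin": 0},
  {"offset": [0,0,0],"spin": 0},
  {"offset": [0,0,0],"spin": 0},
], jaw=0.02, newtons=12)

```text
time_s: 5.48
ee_pos: [454.5, -214.5, 67.1]
ee_rot: [180.0, 0.0, 159.8]
force: [0.1, 0.1, -0.6]
gripper_width: 20.1
gripper_force: 0.0
```

```bash
python3 d.py bot2 last_bottle_centre=43; python3 -c "
import cv2
cv2.imwrite('pics/bot2c.png',cv2.imread('pics/bot2.png'))"
```

```text
last_bottle_centre [332.7 272.5] 0.78 [ 454.2 -211.8   43. ]
last_bottle_centre [401.1 121.5] 0.63 [ 394.3 -156.    43. ]
5.575 [ 454.5 -214.5   66.9] [179.99   0.   159.78] [ 0.92 -0.07 -0.28] 20.226424548594366
```

View pics/bot2c.png

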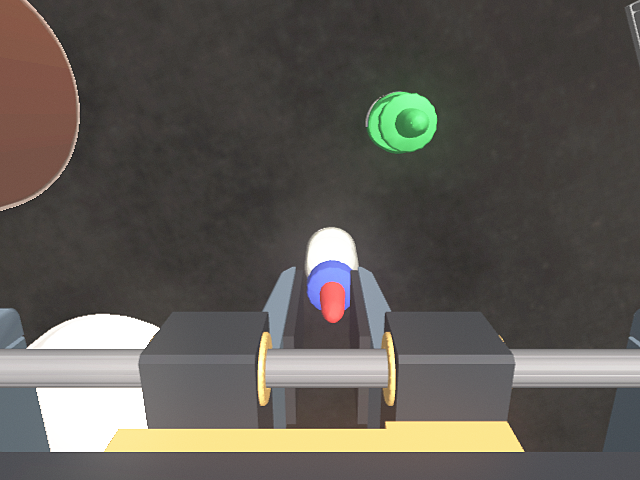

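```bash
cat > g2.py <<'E'
from e import *
P,c=cloud('bot2'); p,r,s=pose(); print(p.round(2),s['gripper_width'],s['gripper_force'],s['force'].round(2))
T=(P-p)@r   # tool coords
for nm,t in dict(tipL=(0,10,14),tipR=(0,-10,14),tipx=(-16,10,14),tipx2=(16,10,14),tipLo=(-16,23,14)).items(): print(nm,proj(c,p+r@np.array(t)).round(0))
for v in [262,275,285,295,310,330]:
    print(v,[(u,T[v,u].round(0).tolist()) for u in (275,290,300,315,333,350,365,380)])
k=T[(P[...,2]>59)&(P[...,2]<64)&(abs(T[...,0])<40)&(abs(T[...,1])<14)]; print('collar in tool', len(k),k.min(0).round(1),k.max(0).round(1),k.mean(0).round(1))
b=T[(P[...,2]>72)&(P[...,2]<90)&(abs(T[...,0])<30)&(abs(T[...,1])<9)]; print('bulb',len(b),b.min(0).round(1),b.max(0).round(1),b.mean(0).round(1))
E
python3 g2.py
```

```text
[ 454.48 -214.49   66.94] 20.226424548594366 0.0 [ 0.92 -0.07 -0.28]
tipL [348. 282.]
tipR [308. 282.]
tipx [348. 311.]
tipx2 [349. 251.]
tipLo [373. 311.]
262 [(275, [-9.0, -33.0, 67.0]), (290, [-9.0, -23.0, 66.0]), (300, [-9.0, -17.0, 68.0]), (315, [6.0, -7.0, 26.0]), (333, [11.0, 2.0, 13.0]), (350, [6.0, 12.0, 28.0]), (365, [-9.0, 23.0, 68.0]), (380, [-9.0, 33.0, 67.0])]
275 [(275, [-17.0, -33.0, 67.0]), (290, [18.0, -16.0, -21.0]), (300, [16.0, -12.0, -16.0]), (315, [7.0, -6.0, 7.0]), (333, [7.0, 2.0, 5.0]), (350, [7.0, 10.0, 7.0]), (365, [17.0, 15.0, -19.0]), (380, [-17.0, 33.0, 67.0])]
285 [(275, [17.0, -21.0, -29.0]), (290, [17.0, -15.0, -30.0]), (300, [16.0, -11.0, -27.0]), (315, [2.0, -6.0, 6.0]), (333, [3.0, 2.0, 2.0]), (350, [9.0, 9.0, -12.0]), (365, [17.0, 14.0, -30.0]), (380, [-24.0, 33.0, 66.0])]
295 [(275, [18.0, -19.0, -40.0]), (290, [18.0, -14.0, -40.0]), (300, [15.0, -11.0, -33.0]), (315, [-4.0, -6.0, 7.0]), (333, [3.0, 2.0, -8.0]), (350, [5.0, 9.0, -13.0]), (365, [17.0, 13.0, -39.0]), (380, [17.0, 19.0, -40.0])]
310 [(275, [17.0, -18.0, -52.0]), (290, [16.0, -13.0, -49.0]), (300, [9.0, -11.0, -34.0]), (315, [-41.0, -8.0, 67.0]), (333, [1.0, 2.0, -18.0]), (350, [-1.0, 9.0, -15.0]), (365, [16.0, 12.0, -49.0]), (380, [18.0, 17.0, -52.0])]
330 [(275, [18.0, -16.0, -66.0]), (290, [16.0, -12.0, -63.0]), (300, [2.0, -11.0, -38.0]), (315, [-56.0, -8.0, 67.0]), (333, [-56.0, 4.0, 67.0]), (350, [-9.0, 9.0, -17.0]), (365, [16.0, 11.0, -64.0]), (380, [17.0, 16.0, -65.0])]
collar in tool 972 [-11.7 -10.2   3. ] [10.8 10.5  7.9] [2.4 0.3 6.1]
bulb 590 [ -6.   -3.2 -19.3] [ 3.5  7.2 -5.1] [ -0.2   1.9 -13.2]
```

```bash
cat > g3.py <<'E'
from e import *
P,c=cloud('bot2'); p,r,s=pose(); T=(P-p)@r
f=(abs(T[...,1])>8)&(abs(T[...,1])<30)&(abs(T[...,0])<22)&(T[...,2]<4)
for lo,hi in [(8,12),(12,16),(16,20),(20,30)]:
  for sg in (-1,1):
    k=T[f&(sg*T[...,1]>=lo)&(sg*T[...,1]<hi)]; k=k[np.argsort(-k[:,2])][:400:60]; print(sg,lo,k.round(1).tolist())
for z in (14,0,-10,-15,-20): print(z,proj(c,p+r@np.array([16,15,z])).round(0))
print(p.round(2),s['qpos'].round(3))
E
python3 g3.py
```

```text
-1 8 [[10.4, -11.0, -9.5], [16.1, -10.9, -16.9], [5.1, -10.8, -21.4], [-8.7, -10.8, -26.6], [-0.6, -10.8, -31.3], [4.9, -10.8, -36.0], [12.5, -10.8, -40.2]]
1 8 [[11.4, 9.5, -9.7], [0.3, 9.4, -15.3], [16.7, 11.4, -19.4], [-0.3, 9.4, -23.3], [11.6, 9.4, -26.8], [16.2, 11.4, -30.5], [12.7, 9.4, -33.9]]
-1 12 [[15.8, -12.1, -10.4], [16.4, -12.5, -17.6], [16.4, -12.5, -24.1], [17.4, -14.5, -29.5], [18.0, -15.1, -34.6], [15.9, -13.4, -39.0], [18.3, -14.7, -43.4]]
1 12 [[16.1, 12.4, -11.2], [17.8, 13.9, -18.8], [17.2, 14.2, -24.9], [17.4, 14.1, -30.4], [17.5, 14.8, -35.3], [17.9, 14.4, -39.9], [17.5, 15.1, -44.0]]
-1 16 [[17.2, -17.5, -12.8], [17.7, -17.5, -22.0], [17.7, -18.4, -28.3], [17.5, -17.1, -34.4], [17.7, -18.0, -39.3], [17.4, -18.2, -43.9], [17.8, -18.5, -48.0]]
1 16 [[17.3, 16.0, -13.0], [17.9, 17.2, -26.7], [17.6, 19.1, -33.6], [17.4, 17.7, -39.6], [18.0, 16.4, -44.3], [17.4, 19.7, -48.6], [17.9, 16.2, -52.7]]
-1 20 [[17.4, -20.0, -24.4], [17.8, -20.1, -46.3]]
1 20 [[17.4, 20.0, -41.3]]
14 [359. 252.]
0 [361. 261.]
-10 [363. 269.]
-15 [364. 274.]
-20 [365. 278.]
[ 454.48 -214.49   66.94] [-2.65800e+01  1.94230e+01  1.10101e+02  7.00000e-03  5.04760e+01
 -9.63630e+01]
```

arm_command([
  {"offset": [0,0,0],"spin": 0},
  {"offset": [0,0,0],"spin": 0},
  {"offset": [0,0,0.012],"spin": 0},
  {"offset": [0,0,0.011],"spin": 0},
  {"offset": [0,0,0],"spin": 0},
], jaw=0.05)

```text
time_s: 6.2
ee_pos: [453.5, -213.9, 42.5]
ee_rot: [180.0, -0.2, 159.8]
force: [0.6, 0.3, -0.2]
gripper_width: 50.1
gripper_force: 0.0
```

arm_command([
  {"offset": [0,0,0],"spin": 0},
  {"offset": [0,0,0],"spin": 0},
  {"offset": [0,0,0],"spin": 0},
  {"offset": [0,0,0],"spin": 0},
  {"offset": [0,0,0],"spin": 0},
], jaw=0.02, newtons=12)

```text
time_s: 6.82
ee_pos: [454.7, -214.5, 44.2]
ee_rot: [180.0, 0.0, 159.8]
force: [0.4, 0.6, 0.9]
gripper_width: 24.9
gripper_force: 12.0
```

arm_command([
  {"offset": [0,0,-0.02],"spin": 0},
  {"offset": [0,0,-0.04],"spin": 0},
  {"offset": [0,0,-0.04],"spin": -0.1525},
  {"offset": [0,0,-0.035],"spin": -0.1525},
  {"offset": [0,0,0],"spin": -0.1525},
])

```text
time_s: 7.45
ee_pos: [456.1, -215.3, 181.9]
ee_rot: [-179.8, 0.3, -173.7]
force: [0.0, 0.7, -1.3]
gripper_width: 24.8
gripper_force: 12.0
```

```bash
cat > k.py <<'E'
from e import *
P,c=cloud('car'); k=P.reshape(-1,3); k=k[np.isfinite(k[:,0])]
w=np.array([508.5,333.3]); n=k[(np.hypot(*(k[:,:2]-w).T)<30)&(k[:,2]<40)]
print(np.histogram(n[:,2],bins=range(0,42,3))); 
f=n[(n[:,2]<17)&(n[:,2]>11)]; print('floor',len(f),f.min(0).round(1),f.max(0).round(1),f[:,2].mean())
# rim: plate-height points nearest to hole by angle
pl=n[n[:,2]>29]; a=np.degrees(np.arctan2(*(pl[:,:2]-w)[:,::-1].T)); rr=np.hypot(*(pl[:,:2]-w).T); rim=[]
for t in range(-180,180,6):
    m=(a>=t)&(a<t+6)
    if m.sum()>2: i=np.argmin(np.where(m,rr,99)); rim.append(pl[i])
rim=np.array(rim); print('rim',len(rim),circ(rim))
P2=P; m,r,e=c
c2=cam2world('top'); d=np.load('topd.npy'); m,r,e=c2
v,u=np.mgrid[:480,:640]; D=np.stack([(u-m['cx'])/m['fx'],(v-m['cy'])/m['fy'],np.ones_like(u)],-1)@r.T; Q=(e+D*d[...,None]).reshape(-1,3)
b=Q[(Q[:,2]>100)&(Q[:,2]<400)&(Q[:,0]<640)&(Q[:,0]>420)&(Q[:,1]>200)&(Q[:,1]<480)]
for y in range(200,480,40):
    s=b[(b[:,1]>=y)&(b[:,1]<y+40)]; print(y,s[:,0].min().round(),s[:,2].max().round()) if len(s) else 0
go(508.5,333.3,185,-174)
E
python3 k.py
```

```text
(array([  41,    0,    0,   15,  988,  157,   75,   79,   71,  101, 1351,
         66,    0]), array([ 0,  3,  6,  9, 12, 15, 18, 21, 24, 27, 30, 33, 36, 39]))
floor 1134 [478.7 310.9  11.1] [525.9 359.3  17. ] 13.899720488034088
rim 60 (array([508.388644  , 333.09561772]), np.float64(16.812254009959524))
200 596.0 134.0
240 514.0 137.0
280 450.0 134.0
320 611.0 134.0
360 609.0 143.0
400 621.0 133.0
pose [ 456.1 -215.3  181.9] [-179.8     0.31 -173.71] off [-0.1122  0.5395 -0.0044] spin 0.0051
```

arm_command([
  {"offset": [-0.006,0.03,-0.001],"spin": 0},
  {"offset": [-0.011,0.053,-0.001],"spin": 0},
  {"offset": [-0.012,0.059,-0.001],"spin": 0},
  {"offset": [-0.012,0.059,-0.001],"spin": 0},
  {"offset": [-0.012,0.059,0],"spin": 0},
])

```text
time_s: 8.07
ee_pos: [480.0, 51.5, 183.1]
ee_rot: [-180.0, 0.0, -174.0]
force: [0.2, 0.1, -0.8]
gripper_width: 24.5
gripper_force: 12.0
```

arm_command([
  {"offset": [-0.012,0.059,0],"spin": 0},
  {"offset": [-0.012,0.059,0],"spin": 0},
  {"offset": [-0.012,0.059,0],"spin": 0},
  {"offset": [-0.012,0.053,0],"spin": 0},
  {"offset": [-0.009,0.04,0],"spin": 0},
])

```text
time_s: 8.7
ee_pos: [508.2, 326.4, 182.5]
ee_rot: [-180.0, -0.0, -173.9]
force: [0.4, -1.0, 0.1]
gripper_width: 24.6
gripper_force: 12.0
```

arm_command([
  {"offset": [0,0.008,0],"spin": 0},
  {"offset": [0,0,0],"spin": 0},
  {"offset": [0,0,0],"spin": 0},
])

```text
time_s: 9.07
ee_pos: [507.5, 330.8, 183.0]
ee_rot: [-180.0, -0.0, -174.1]
force: [0.5, -0.1, -0.7]
gripper_width: 24.8
gripper_force: 12.0
```

```bash
python3 d.py hold empty_well=14
cat > k2.py <<'E'
from e import *
P,c=cloud('hold'); p,r,s=pose(); k=P.reshape(-1,3); k=k[np.isfinite(k[:,0])]
w=np.array([508.4,333.1]); n=k[(np.hypot(*(k[:,:2]-w).T)<30)&(k[:,2]<40)]
pl=n[n[:,2]>29]; a=np.degrees(np.arctan2(*(pl[:,:2]-w)[:,::-1].T)); rr=np.hypot(*(pl[:,:2]-w).T); rim=[]
for t in range(-180,180,6):
    m=(a>=t)&(a<t+6)
    if m.sum()>2:
        i=np.argmin(np.where(m,rr,99))
        if rr[i]<21: rim.append(pl[i])
rim=np.array(rim); print('rim',len(rim),circ(rim) if len(rim)>5 else '', rim[:, :2].min(0),rim[:,:2].max(0))
q=k[(k[:,2]<38)&(k[:,2]>24)&(abs(k[:,0]-463)<90)&(abs(k[:,1]-295)<80)]; print('plate',len(q),cv2.minAreaRect(q[:,:2].astype(np.float32)))
T=(k-p)@r
for nm,lo,hi,R0 in [('bulb',-35,-20,9),('glass',2,40,18)]:
    b=T[(T[:,2]>lo)&(T[:,2]<hi)&(np.hypot(T[:,0],T[:,1])<R0)]; print(nm,len(b),b.mean(0).round(1) if len(b) else '')
for z0 in range(-42,46,4):
    b=T[(T[:,2]>z0)&(T[:,2]<z0+4)&(np.hypot(T[:,0],T[:,1])<19)&(abs(T[:,1])<17)]
    if len(b): print(z0,len(b),'x',b[:,0].min().round(1),b[:,0].max().round(1),'y',b[:,1].min().round(1),b[:,1].max().round(1))
E
python3 k2.py
```

```text
empty_well [329.1 211.2] 0.77 [507.2 332.3  14. ]
9.175 [507.8 330.8 183.2] [-1.7999e+02  1.0000e-02 -1.7408e+02] [ 0.17 -0.66 -0.7 ] 24.876749882688706
rim 58 (array([508.37796409, 333.17150087]), np.float64(16.818692393188194)) [491.48839042 315.97336661] [525.49754294 350.31442241]
plate 10747 ((462.263427734375, 294.24310302734375), (149.10276794433594, 116.15243530273438), 6.079448223114014)
bulb 615 [  2.3  -0.9 -27.8]
glass 2036 [10.9  1.  15.4]
-42 325 x -4.2 14.5 y -13.1 11.9
-38 312 x -4.7 14.8 y -13.1 12.0
-34 268 x -8.3 14.6 y -13.1 12.0
-30 252 x -10.7 14.2 y -13.1 12.0
-26 242 x -13.5 14.7 y -13.1 12.0
-22 276 x -13.9 14.3 y -13.2 12.0
-18 1489 x -14.5 13.6 y -13.1 12.0
-14 290 x -10.9 14.6 y -13.2 12.0
-10 182 x 1.9 11.9 y -12.5 12.0
-6 6 x 2.4 9.2 y -12.5 6.3
-2 122 x 3.4 11.0 y -8.3 9.9
2 455 x -2.5 13.5 y -11.8 12.6
6 439 x -5.0 15.1 y -13.5 13.3
10 249 x -2.9 15.1 y -13.7 13.3
14 157 x 5.6 15.6 y -13.2 14.1
18 160 x 4.5 15.9 y -13.4 14.9
22 144 x 5.4 16.0 y -12.6 15.1
26 145 x 2.8 16.2 y -12.8 16.1
30 128 x 2.2 16.2 y -12.6 16.3
34 134 x 5.2 16.4 y -12.8 15.9
38 27 x 7.4 16.4 y -11.9 14.4
```

View pics/hold.png

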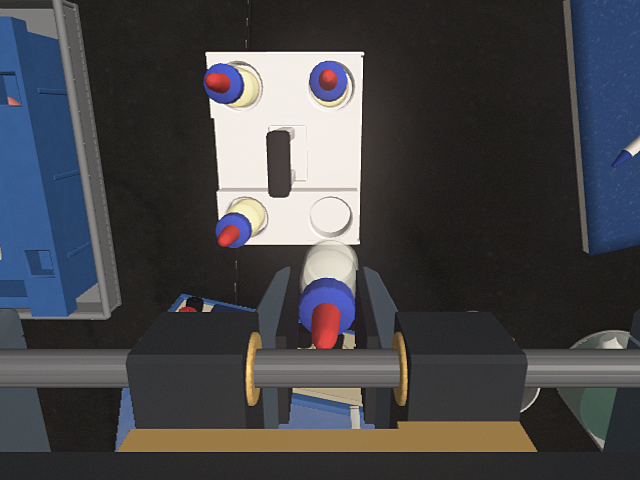

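```bash
cat > k3.py <<'E'
from e import *
import sys
tag=sys.argv[1]
P,c=cloud(tag); H=np.array(env.camera_model('wrist')['hand_eye']); Rm=c[1]@H[:3,:3].T; p=c[2]-Rm@H[:3,3]; print('pose used',p.round(2))
k=P.reshape(-1,3); k=k[np.isfinite(k[:,0])]; T=(k-p)@Rm
print('well in tool',((np.array([508.38,333.15,32])-p)@Rm).round(2))
for z0,z1,R0,rad in [(-34,-20,9,6),(16,24,18,15),(24,32,18,15),(32,40,18,15)]:
    b=T[(T[:,2]>z0)&(T[:,2]<z1)&(np.hypot(T[:,0]-1,T[:,1]-.5)<R0)]
    from scipy.optimize import least_squares
    f=least_squares(lambda v:np.hypot(b[:,0]-v[0],b[:,1]-v[1])-rad,[0,0],loss='soft_l1').x; print(z0,z1,len(b),f.round(2))
ps=np.array([env.state()['ee_pos'] for _ in range(5)]); print(ps.round(2).tolist())
E
python3 k3.py hold
```

```text
pose used [507.54 330.78 182.98]
well in tool [ -1.14   2.37 150.97]
-34 -20 556 [-2.51 -1.18]
16 24 310 [0.04 0.96]
24 32 281 [0.45 1.31]
32 40 213 [0.79 1.62]
[[507.77, 330.85, 183.23], [507.77, 330.85, 183.23], [507.77, 330.85, 183.23], [507.77, 330.85, 183.23], [507.77, 330.85, 183.23]]
```

arm_command([
  {"offset": [-0.0021,0.0007,0.02],"spin": 0},
  {"offset": [0,0,0.04],"spin": 0},
  {"offset": [0,0,0.03],"spin": 0},
  {"offset": [0,0,0.01],"spin": 0},
  {"offset": [0,0,0],"spin": 0},
])

```text
time_s: 9.8
ee_pos: [509.9, 332.6, 83.1]
ee_rot: [-180.0, -0.0, -174.0]
force: [-0.9, 0.6, -0.4]
gripper_width: 24.7
gripper_force: 12.0
```

arm_command([
  {"offset": [0,0,0],"spin": 0},
  {"offset": [0,0,0.003],"spin": 0},
  {"offset": [0,0,0.003],"spin": 0},
  {"offset": [0,0,0.003],"spin": 0},
  {"offset": [0,0,0],"spin": 0},
])

```text
time_s: 10.42
ee_pos: [509.5, 332.9, 73.6]
ee_rot: [-180.0, -0.0, -174.0]
force: [-0.6, -0.3, -0.3]
gripper_width: 24.8
gripper_force: 12.0
```

arm_command([
  {"offset": [0,0,0.003],"spin": 0},
  {"offset": [0,0,0.003],"spin": 0},
  {"offset": [0,0,0],"spin": 0},
])

```text
time_s: 10.8
ee_pos: [509.5, 332.9, 67.6]
ee_rot: [-180.0, -0.0, -174.0]
force: [-1.1, 0.4, -0.8]
gripper_width: 24.8
gripper_force: 12.0
```

arm_command([
  {"offset": [0,0,0.003],"spin": 0},
  {"offset": [0,0,0.003],"spin": 0},
  {"offset": [0,0,0],"spin": 0},
  {"offset": [0,0,0],"spin": 0},
])

```text
time_s: 11.3
ee_pos: [509.7, 333.1, 62.0]
ee_rot: [180.0, 0.0, -174.0]
force: [0.4, -0.7, -0.2]
gripper_width: 24.5
gripper_force: 12.0
```

```bash
python3 d.py ins; python3 k3.py ins
```

```text
11.35 [509.8 333.1  62. ] [ 1.7999e+02  1.0000e-02 -1.7400e+02] [-0.03 -0.72 -0.5 ] 24.864840555071957
pose used [509.73 333.07  61.98]
well in tool [ 1.34  0.22 29.98]
-34 -20 568 [-2.49 -1.2 ]
16 24 313 [0.05 0.93]
24 32 496 [1.12 1.21]
32 40 215 [0.82 1.05]
[[509.76, 333.09, 62.04], [509.76, 333.09, 62.04], [509.76, 333.09, 62.04], [509.76, 333.09, 62.04], [509.76, 333.09, 62.04]]
```

arm_command([
  {"offset": [0.0005,-0.001,0.001],"spin": 0},
  {"offset": [0,0,0.002],"spin": 0},
  {"offset": [0,0,0.001],"spin": 0},
  {"offset": [0,0,0],"spin": 0},
])

```text
time_s: 11.85
ee_pos: [509.4, 332.0, 58.1]
ee_rot: [180.0, 0.0, -174.0]
force: [-0.5, -0.5, 0.7]
gripper_width: 24.4
gripper_force: 12.0
```

arm_command([
  {"offset": [0,0,0],"spin": 0},
  {"offset": [0,0,0],"spin": 0},
  {"offset": [0,0,0],"spin": 0},
], jaw=0.032)

```text
time_s: 12.22
ee_pos: [509.2, 332.0, 57.9]
ee_rot: [180.0, -0.0, -174.0]
force: [-0.0, 0.9, 0.7]
gripper_width: 32.0
gripper_force: 0.0
```

arm_command([
  {"offset": [0,0,0],"spin": 0},
  {"offset": [0,0,-0.01],"spin": 0},
  {"offset": [0,0,-0.04],"spin": 0},
  {"offset": [0,0,-0.05],"spin": 0},
  {"offset": [0.025,-0.016,-0.05],"spin": 0},
], jaw=0.046)

```text
time_s: 12.85
ee_pos: [487.0, 314.1, 210.0]
ee_rot: [179.9, 0.1, -174.0]
force: [0.3, -0.1, 0.1]
gripper_width: 46.2
gripper_force: 0.0
```

arm_command([
  {"offset": [0.0256,-0.0167,0],"spin": 0},
  {"offset": [0,0,0],"spin": 0},
  {"offset": [0,0,0],"spin": 0},
], jaw=0.05)

```text
time_s: 13.22
ee_pos: [462.9, 294.5, 208.2]
ee_rot: [180.0, 0.1, -174.0]
force: [0.1, 0.4, -0.0]
gripper_width: 49.7
gripper_force: 0.0
```

```bash
python3 d.py han
cat > l.py <<'E'
from e import *
P,c=cloud('han'); H=np.array(env.camera_model('wrist')['hand_eye']); Rm=c[1]@H[:3,:3].T; p=c[2]-Rm@H[:3,3]; print('pose',p.round(2))
k=P.reshape(-1,3); k=k[np.isfinite(k[:,0])]; k=k[(abs(k[:,0]-462)<95)&(abs(k[:,1]-294)<85)]
def rect(q,n):
    rr=cv2.minAreaRect(q[:,:2].astype(np.float32)); t=(np.array([*rr[0],0])-p)@Rm; print(n,len(q),q[:,2].mean().round(1),[np.round(x,2) for x in rr],'tool',t[:2].round(2))
rect(k[(k[:,2]>24)&(k[:,2]<38)],'plate')
h=k[(abs(k[:,0]-462)<30)&(abs(k[:,1]-294)<16)&(k[:,2]>60)&(k[:,2]<110)]; print(np.histogram(h[:,2],bins=range(60,112,4))); rect(h[h[:,2]>90],'bar')
th=np.radians(6.05)
for a in [(-50,-34),(-50,34),(50,-34),(50,34)]:
    w=np.array([462.3,294.2])+np.array([[np.cos(th),-np.sin(th)],[np.sin(th),np.cos(th)]])@a
    n=k[(np.hypot(*(k[:,:2]-w).T)<22)]; b=n[(n[:,2]>84)&(n[:,2]<110)]; print(a,w.round(1),len(b),b.mean(0).round(1) if len(b) else '',b[:,2].max().round(1) if len(b) else '')
E
python3 l.py
```

```text
13.275 [463.  294.6 207.8] [ 1.7998e+02  2.0000e-02 -1.7400e+02] [ 0.51 -0.32 -0.92] 50.04313335564629
pose [462.88 294.54 208.19]
plate 8354 31.5 [array([461.25, 293.95]), array([146.26, 116.86]), np.float64(6.01)] tool [ 1.87 -0.54]
(array([ 15,  14,  15,  17,  16,  20,  17, 112, 945,   0,   0,   0]), array([ 60,  64,  68,  72,  76,  80,  84,  88,  92,  96, 100, 104, 108]))
bar 1039 93.4 [array([462.32, 294.16]), array([42.21, 13.61]), np.float64(6.56)] tool [ 0.78 -0.44]
(-50, -34) [416.2 255.1] 226 [415.5 253.2  94.5] 100.7
(-50, 34) [409.  322.7] 205 [406.5 319.2  94.9] 100.3
(50, -34) [515.6 265.7] 212 [512.8 263.2  93.3] 100.1
(50, 34) [508.4 333.3] 216 [508.4 333.2  93.2] 100.3
```

View pics/han.png

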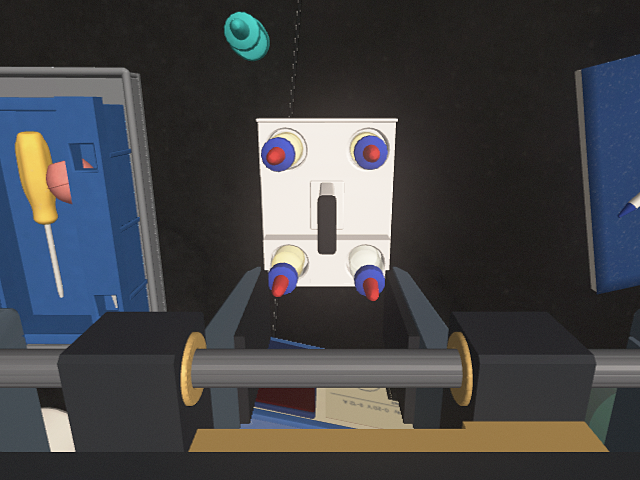

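arm_command([
  {"offset": [0.0008,-0.0004,0.03],"spin": 0},
  {"offset": [0,0,0.05],"spin": 0},
  {"offset": [0,0,0.045],"spin": 0},
  {"offset": [0,0,0.027],"spin": 0},
  {"offset": [0,0,0],"spin": 0},
])

```text
time_s: 13.9
ee_pos: [460.6, 293.2, 53.3]
ee_rot: [-179.9, -0.3, -174.0]
force: [-0.7, -0.5, 0.7]
gripper_width: 50.1
gripper_force: 0.0
```

arm_command([
  {"offset": [0,0,0],"spin": 0},
  {"offset": [0,0,0],"spin": 0},
  {"offset": [0,0,0],"spin": 0},
  {"offset": [0,0,0],"spin": 0},
  {"offset": [0,0,0],"spin": 0},
], jaw=0.008, newtons=35)

```text
time_s: 14.52
ee_pos: [462.0, 294.2, 56.7]
ee_rot: [179.9, 0.1, -174.0]
force: [0.4, 1.8, 3.5]
gripper_width: 13.8
gripper_force: 35.0
```

arm_command([
  {"offset": [0,0,-0.005],"spin": 0},
  {"offset": [0,0,-0.01],"spin": 0},
  {"offset": [0,0,-0.015],"spin": 0},
  {"offset": [0,0,-0.015],"spin": 0},
  {"offset": [0,0,-0.015],"spin": 0},
])

```text
time_s: 15.15
ee_pos: [461.8, 293.7, 117.3]
ee_rot: [180.0, 0.0, -174.0]
force: [-0.0, -0.5, -4.9]
gripper_width: 14.0
gripper_force: 35.0
```

arm_command([
  {"offset": [0,0,-0.015],"spin": 0},
  {"offset": [0,0,-0.015],"spin": 0},
  {"offset": [0,0,-0.01],"spin": 0},
  {"offset": [0,0,0],"spin": 0},
  {"offset": [0,0,0],"spin": 0},
])

```text
time_s: 15.78
ee_pos: [461.2, 293.4, 155.4]
ee_rot: [-180.0, -0.1, -174.0]
force: [0.1, -1.1, -5.2]
gripper_width: 13.8
gripper_force: 35.0
```

```bash
python3 d.py lift
cat > n.py <<'E'
from e import *
import sys
P,c=cloud(sys.argv[1]); H=np.array(env.camera_model('wrist')['hand_eye']); Rm=c[1]@H[:3,:3].T; p=c[2]-Rm@H[:3,3]; print('pose',p.round(2))
k=P.reshape(-1,3); k=k[np.isfinite(k[:,0])]; T=(k-p)@Rm
t=T[(abs(T[:,0])<85)&(abs(T[:,1])<66)&(T[:,2]>12)&(T[:,2]<40)]
print(len(t),np.histogram(t[:,2],bins=range(12,42,3)))
zz=np.median(t[:,2]); t=t[abs(t[:,2]-zz)<6]
A=np.c_[t[:,:2],np.ones(len(t))]
for _ in range(4):
    co=np.linalg.lstsq(A,t[:,2],rcond=None)[0]; e=abs(t[:,2]-A@co); A=A[e<2]; t=t[e<2]
print('plate plane: slope x,y deg',np.degrees(co[:2]).round(2),'z',co[2].round(1))
print('range tool',t.min(0).round(1),t.max(0).round(1)); print([np.round(v,2) for v in cv2.minAreaRect(t[:,:2].astype(np.float32))])
for sx in (-1,1):
  for sy in (-1,1):
    b=T[(abs(T[:,0]-sx*50)<22)&(abs(T[:,1]-sy*34)<22)&(T[:,2]>-47)&(T[:,2]<-30)]; print(sx,sy,len(b),b.mean(0).round(1) if len(b) else '',b[:,2].min().round(1) if len(b) else '')
go(501.7,62.7,166,-174.3)
E
python3 n.py lift
```

```text
15.825 [461.2 293.4 155.3] [-1.7996e+02 -8.0000e-02 -1.7400e+02] [-0.38 -0.16 -4.61] 13.992165710699803
pose [461.2  293.44 155.4 ]
16003 (array([  200,   139,   148,  1647, 10178,   176,  1283,   797,  1281]), array([12, 15, 18, 21, 24, 27, 30, 33, 36, 39]))
plate plane: slope x,y deg [-0.16  0.06] z 24.9
range tool [-73.5 -57.   22.8] [71.5 55.7 26.8]
[array([-0.99, -0.54]), array([112.63, 144.98]), np.float64(89.9)]
-1 -1 0  
-1 1 0  
1 -1 852 [ 50.7 -36.  -38.4] -44.3
1 1 795 [ 52.7  29.4 -38.7] -43.9
pose [461.2 293.4 155.3] [-1.7996e+02 -8.0000e-02 -1.7400e+02] off [-0.0162 -0.2337 -0.0106] spin 0.0053
```

arm_command([
  {"offset": [-0.002,-0.02,0],"spin": 0.005},
  {"offset": [-0.002,-0.035,0],"spin": 0},
  {"offset": [-0.003,-0.042,0],"spin": 0},
  {"offset": [-0.003,-0.042,0],"spin": 0},
  {"offset": [-0.003,-0.04,0],"spin": 0},
])

```text
time_s: 16.45
ee_pos: [492.2, 114.4, 155.6]
ee_rot: [-180.0, -0.0, -174.3]
force: [0.2, -0.4, -5.3]
gripper_width: 13.6
gripper_force: 35.0
```

arm_command([
  {"offset": [-0.001,-0.032,0],"spin": 0},
  {"offset": [-0.001,-0.022,0],"spin": 0},
  {"offset": [0,0,0],"spin": 0},
  {"offset": [0,0,0],"spin": 0},
  {"offset": [0,0,0],"spin": 0},
])

```text
time_s: 17.08
ee_pos: [499.6, 63.8, 155.8]
ee_rot: [180.0, -0.0, -174.2]
force: [0.2, -0.4, -5.3]
gripper_width: 13.9
gripper_force: 35.0
```

```bash
python3 d.py over; python3 n.py over
cat > o.py <<'E'
from e import *
P,c=cloud('over'); k=P.reshape(-1,3); k=k[np.isfinite(k[:,0])]
th=np.radians(5.7); M=np.array([[np.cos(th),-np.sin(th)],[np.sin(th),np.cos(th)]])
q=k[(k[:,2]>60)&(k[:,2]<68)]; L=(q[:,:2]-[501.7,62.7])@M
g=(abs(L[:,0])<125)&(abs(L[:,1])<75); L=L[g]; print('ledge pts',len(L),L.min(0).round(1),L.max(0).round(1))
for s in (-1,1):
    l=L[(s*L[:,1]>35)]; print(s,len(l),l.min(0).round(1),l.max(0).round(1),'xmin pct',np.percentile(l[:,0],[.5,2]).round(1),'y pct',np.percentile(l[:,1],[.5,99.5]).round(1))
E
python3 o.py
```

```text
17.125 [499.7  63.9 155.9] [ 1.8000e+02 -1.0000e-02 -1.7423e+02] [ 0.64  0.27 -5.59] 13.839758453381659
pose [499.62  63.81 155.85]
16207 (array([  179,   138,   142,  1776, 10275,   199,  1284,   796,  1274]), array([12, 15, 18, 21, 24, 27, 30, 33, 36, 39]))
plate plane: slope x,y deg [-0.12  0.06] z 24.8
range tool [-73.  -56.8  22.7] [71.5 55.6 26.8]
[array([-0.78, -0.58]), array([112.39, 144.49]), np.float64(90.0)]
-1 -1 0  
-1 1 0  
1 -1 873 [ 49.7 -37.9 -38.3] -44.4
1 1 774 [ 53.1  25.  -39. ] -44.4
pose [499.7  63.9 155.9] [ 1.8000e+02 -1.0000e-02 -1.7423e+02] off [-0.0019 -0.0014 -0.0101] spin 0.0013
ledge pts 5023 [-106.2  -63. ] [-75.1  63.5]
-1 2452 [-106.1  -63. ] [-75.1 -35. ] xmin pct [-106.  -105.5] y pct [-62.7 -35.1]
1 2507 [-106.2   35. ] [-75.2  63.5] xmin pct [-106.1 -105.6] y pct [35.1 63.1]
```

View pics/over.png

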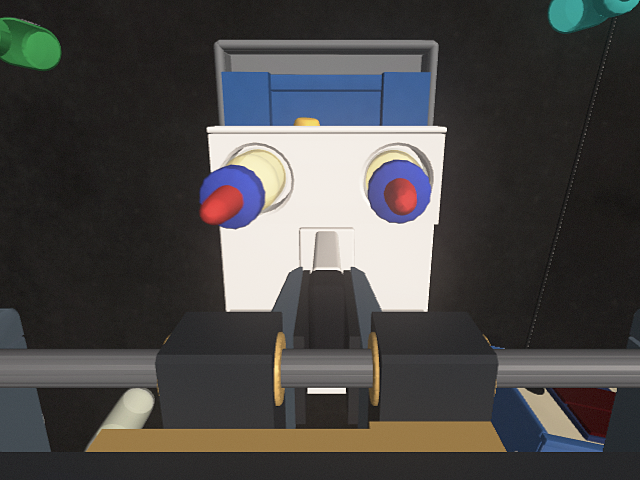

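```bash
cat > q.py <<'E'
from e import *
for tag in ('lift','over'):
    P,c=cloud(tag); H=np.array(env.camera_model('wrist')['hand_eye']); Rm=c[1]@H[:3,:3].T; p=c[2]-Rm@H[:3,3]
    k=P.reshape(-1,3); k=k[np.isfinite(k[:,0])]; T=(k-p)@Rm
    t=T[(abs(T[:,2]-25)<3.5)&(abs(T[:,0])<90)&(abs(T[:,1])<75)]
    near=[t[abs(t[:,1]-y)<1.5][:,0].max() for y in range(-54,55,4)]
    print(tag,'near x',np.round(np.percentile(near,[10,50,90]),2))
    for lo,hi in [(20,40),(40,70)]:
        s=t[(t[:,0]>lo)&(t[:,0]<hi)]; rows=[s[abs(s[:,0]-x)<1] for x in range(lo+1,hi,3)]
        print(lo,'ymin',np.median([r[:,1].min() for r in rows]).round(2),'ymax',np.median([r[:,1].max() for r in rows]).round(2))
P,c=cloud('hold'); H=np.array(env.camera_model('wrist')['hand_eye']); Rm=c[1]@H[:3,:3].T; p=c[2]-Rm@H[:3,3]
k=P.reshape(-1,3); k=k[np.isfinite(k[:,0])]; th=np.radians(6.05); M=np.array([[np.cos(th),-np.sin(th)],[np.sin(th),np.cos(th)]])
L=np.c_[(k[:,:2]-[462.3,294.2])@M,k[:,2]]; L=L[(abs(L[:,2]-31.7)<3.5)&(abs(L[:,0])<90)&(abs(L[:,1])<75)]
near=[L[abs(L[:,1]-y)<1.5][:,0].min() for y in range(-54,55,4)]; print('hold carrier-frame near',np.round(np.percentile(near,[10,50,90]),2))
s=L[(L[:,0]<-40)&(L[:,0]>-70)]; rows=[s[abs(s[:,0]-x)<1] for x in range(-69,-40,3)]
print('y',np.median([r[:,1].min() for r in rows]),np.median([r[:,1].max() for r in rows]))
E
python3 q.py
```

```text
lift near x [71.39 71.42 71.45]Traceback (most recent call last):
  File "q.py", line 10, in <module>
    print(lo,'ymin',np.median([r[:,1].min() for r in rows]).round(2),'ymax',np.median([r[:,1].max() for r in rows]).round(2))
                               ~~~~~~~~~~^^
    return umr_minimum(a, axis, None, out, keepdims, initial, where)
ValueError: zero-size array to reduction operation minimum which has no identity
```

```bash
sed -i 's/rows=\[s\[abs(s\[:,0\]-x)<1\] for x in \(range([^)]*)\)\]/rows=[r for r in [s[abs(s[:,0]-x)<1] for x in \1] if len(r)]/' q.py
cat >> q.py <<'E'
P,c=cloud('over'); H=np.array(env.camera_model('wrist')['hand_eye']); Rm=c[1]@H[:3,:3].T; p=c[2]-Rm@H[:3,3]; T=(P-p)@Rm
for u in (300,340): print([(v,T[v,u].round(1).tolist()) for v in range(118,136,2)])
im=cv2.imread('pics/over.png')
P2,c2=cloud('hold'); print('hold col'); 
for u in (290,): print([(v,P2[v,u].round(1).tolist(),(( P2[v,u,:2]-[462.3,294.2])@M).round(1).tolist()) for v in range(46,62,2)])
E
python3 q.py
```

```text
lift near x [71.39 71.42 71.45]
20 ymin -29.09 ymax 55.5
40 ymin -56.55 ymax 55.52
over near x [71.39 71.42 71.45]
20 ymin -29.78 ymax 55.3
40 ymin -56.39 ymax 55.4
hold carrier-frame near [-71.74 -71.61 -71.48]
y -23.119182266425085 55.78179829705413
[(118, [76.8, -19.1, 126.8]), (120, [75.5, -18.9, 123.3]), (122, [74.2, -18.8, 121.7]), (124, [72.9, -18.9, 121.5]), (126, [74.5, -13.9, 38.7]), (128, [73.8, -13.5, 32.1]), (130, [72.8, -13.5, 32.7]), (132, [71.9, -13.6, 33.5]), (134, [71.4, -13.1, 24.4])]
[(118, [76.4, 9.5, 147.6]), (120, [75.0, 9.5, 147.0]), (122, [73.6, 9.5, 146.0]), (124, [72.1, 9.5, 148.5]), (126, [74.5, 6.2, 39.7]), (128, [73.8, 6.0, 32.8]), (130, [72.9, 6.0, 32.5]), (132, [71.9, 6.0, 33.0]), (134, [71.4, 5.8, 24.5])]
hold col
[(46, [380.7, 287.9, -0.2], [-81.8, 2.3]), (48, [382.3, 288.1, 0.8], [-80.2, 2.3]), (50, [383.6, 288.1, -0.7], [-78.9, 2.2]), (52, [387.8, 290.5, 24.0], [-74.5, 4.1]), (54, [389.2, 290.6, 24.4], [-73.1, 4.1]), (56, [391.3, 291.4, 31.9], [-70.9, 4.7]), (58, [392.8, 291.6, 33.6], [-69.3, 4.8]), (60, [394.1, 291.7, 32.6], [-68.1, 4.7])]
```

arm_command([
  {"offset": [-0.0017,-0.0006,0.006],"spin": 0.001},
  {"offset": [0,0,0.01],"spin": 0},
  {"offset": [0,0,0.009],"spin": 0},
  {"offset": [0,0,0.005],"spin": 0},
  {"offset": [0,0,0],"spin": 0},
])

```text
time_s: 17.75
ee_pos: [501.3, 62.9, 125.4]
ee_rot: [180.0, -0.1, -174.3]
force: [-0.4, 0.0, -4.9]
gripper_width: 13.7
gripper_force: 35.0
```

arm_command([
  {"offset": [0,0,0],"spin": 0},
  {"offset": [0,0,0],"spin": 0},
  {"offset": [0,0,0],"spin": 0},
])

```text
time_s: 18.12
ee_pos: [501.8, 63.0, 126.2]
ee_rot: [180.0, 0.0, -174.3]
force: [-0.5, -0.6, -5.0]
gripper_width: 13.8
gripper_force: 35.0
```

```bash
sed -i "s/cloud('over')/cloud('low')/" o.py; python3 d.py low; python3 o.py; python3 -c "
from e import *
P,c=cloud('low'); H=np.array(env.camera_model('wrist')['hand_eye']); Rm=c[1]@H[:3,:3].T; p=c[2]-Rm@H[:3,3]; print(p.round(2))
T=((P-p)@Rm).reshape(-1,3); t=T[(abs(T[:,2]-25)<3.5)&(abs(T[:,0])<90)&(abs(T[:,1])<75)]; s=t[t[:,0]>40]
print(np.median([t[abs(t[:,1]-y)<1.5][:,0].max() for y in range(-54,55,4)]),s[:,1].min(),s[:,1].max())"
```

```text
18.175 [501.7  62.9 126.1] [ 1.8000e+02  3.0000e-02 -1.7435e+02] [ 0.57 -0.3  -5.17] 13.638073353835331
ledge pts 6615 [-106.2  -62.9] [-74.   63.5]
-1 3207 [-106.2  -62.9] [-74.1 -35. ] xmin pct [-106.1 -105.6] y pct [-62.7 -35.1]
1 3310 [-106.2   35.1] [-74.   63.5] xmin pct [-106.1 -105.6] y pct [35.1 63.1]
[501.76  62.97 126.21]
71.41220418560646 -56.78594829014696 55.59336502741727
```

arm_command([
  {"offset": [0.0003,0.0004,0.002],"spin": 0},
  {"offset": [0,0,0.002],"spin": 0},
  {"offset": [0,0,0.0015],"spin": 0},
  {"offset": [0,0,0.0015],"spin": 0},
  {"offset": [0,0,0],"spin": 0},
])

```text
time_s: 18.8
ee_pos: [501.1, 63.3, 118.8]
ee_rot: [180.0, -0.0, -174.3]
force: [0.6, -0.3, -5.6]
gripper_width: 14.0
gripper_force: 35.0
```

arm_command([
  {"offset": [0,0,0.001],"spin": 0},
  {"offset": [0,0,0.001],"spin": 0},
  {"offset": [0,0,0],"spin": 0},
])

```text
time_s: 19.18
ee_pos: [501.2, 63.3, 116.9]
ee_rot: [180.0, -0.0, -174.3]
force: [-0.3, -1.0, -4.2]
gripper_width: 14.1
gripper_force: 35.0
```

arm_command([
  {"offset": [0,0,0.001],"spin": 0},
  {"offset": [0,0,0.001],"spin": 0},
  {"offset": [0,0,0.001],"spin": 0},
  {"offset": [0,0,0],"spin": 0},
])

```text
time_s: 19.68
ee_pos: [501.2, 63.3, 113.8]
ee_rot: [180.0, -0.0, -174.3]
force: [0.4, -0.3, -6.3]
gripper_width: 13.8
gripper_force: 35.0
```

arm_command([
  {"offset": [0,0,0.001],"spin": 0},
  {"offset": [0,0,0.001],"spin": 0},
  {"offset": [0,0,0],"spin": 0},
])

```text
time_s: 20.05
ee_pos: [501.2, 63.3, 111.9]
ee_rot: [180.0, -0.0, -174.3]
force: [-0.4, -0.2, -5.0]
gripper_width: 13.8
gripper_force: 35.0
```

arm_command([
  {"offset": [0,0,0.0006],"spin": 0},
  {"offset": [0,0,0.0005],"spin": 0},
  {"offset": [0,0,0],"spin": 0},
])

```text
time_s: 20.42
ee_pos: [501.3, 63.3, 110.9]
ee_rot: [180.0, 0.0, -174.3]
force: [-0.3, -0.5, -3.9]
gripper_width: 13.6
gripper_force: 35.0
```

arm_command([
  {"offset": [0,0,0.0004],"spin": 0},
  {"offset": [0,0,0],"spin": 0},
  {"offset": [0,0,0],"spin": 0},
])

```text
time_s: 20.8
ee_pos: [501.2, 63.3, 110.8]
ee_rot: [180.0, 0.0, -174.3]
force: [-3.1, -0.5, 1.6]
gripper_width: 13.9
gripper_force: 35.0
```

arm_command([
  {"offset": [0,0,0],"spin": 0},
  {"offset": [0,0,0],"spin": 0},
], newtons=5)

```text
time_s: 21.05
ee_pos: [501.2, 63.3, 110.8]
ee_rot: [180.0, 0.0, -174.3]
force: [-3.4, 0.3, 4.1]
gripper_width: 14.1
gripper_force: 5.0
```

arm_command([
  {"offset": [0,0,0],"spin": 0},
  {"offset": [0,0,0],"spin": 0},
  {"offset": [0,0,0],"spin": 0},
  {"offset": [0,0,0],"spin": 0},
], jaw=0.036)

```text
time_s: 21.55
ee_pos: [501.4, 63.3, 110.4]
ee_rot: [180.0, 0.0, -174.3]
force: [0.5, -0.7, 1.4]
gripper_width: 36.1
gripper_force: 0.0
```

arm_command([
  {"offset": [0,0,-0.015],"spin": 0},
  {"offset": [0,0,-0.03],"spin": 0},
  {"offset": [0,0,-0.05],"spin": 0},
  {"offset": [0,0,-0.05],"spin": 0},
  {"offset": [0,0,0],"spin": 0},
])

```text
time_s: 22.18
ee_pos: [503.8, 63.6, 260.8]
ee_rot: [180.0, 0.6, -174.3]
force: [0.4, 0.2, -0.3]
gripper_width: 36.3
gripper_force: 0.0
```

arm_command([
  {"offset": [0,0,0],"spin": 0},
  {"offset": [0,0,0],"spin": 0},
  {"offset": [0,0,0],"spin": 0},
])

```text
time_s: 22.55
ee_pos: [500.7, 63.3, 254.3]
ee_rot: [180.0, -0.1, -174.3]
force: [-0.6, -0.0, -1.0]
gripper_width: 36.0
gripper_force: 0.0
```

```bash
python3 d.py fin
cat > z.py <<'E'
from e import *
P,c=cloud('fin'); k=P.reshape(-1,3); k=k[np.isfinite(k[:,0])]
th=np.radians(5.7); M=np.array([[np.cos(th),-np.sin(th)],[np.sin(th),np.cos(th)]])
L=np.c_[(k[:,:2]-[501.65,62.9])@M,k[:,2]]
t=L[(abs(L[:,0])<69)&(abs(L[:,1])<53)&(L[:,2]>75)&(L[:,2]<100)]; t=t[abs(t[:,2]-np.median(t[:,2]))<4]; A=np.c_[t[:,:2],np.ones(len(t))]
for _ in range(4):
    co=np.linalg.lstsq(A,t[:,2],rcond=None)[0]; e=abs(t[:,2]-A@co); A=A[e<1.5]; t=t[e<1.5]
print('top plane slope deg',np.degrees(co[:2]).round(2),'z at mid',co[2].round(2),'(seated ~',64-10+31.7,')')
b=L[(abs(L[:,0])<28)&(abs(L[:,1])<14)&(L[:,2]>142)&(L[:,2]<156)]; print('bar',b[:,:2].min(0).round(1),b[:,:2].max(0).round(1),np.median(b[:,2]).round(1))
for sx in (-1,1):
  for sy in (-1,1):
    b=L[(np.hypot(L[:,0]-sx*50,L[:,1]-sy*34)<20)&(L[:,2]>142)&(L[:,2]<165)]; print(sx,sy,len(b),b.mean(0).round(1) if len(b) else '',b[:,2].max().round(1) if len(b) else '')
E
python3 z.py
```

```text
22.6 [500.8  63.3 254.5] [ 1.8000e+02 -1.2000e-01 -1.7434e+02] [-0.03 -0.22 -0.26] 35.91436614536218
top plane slope deg [-0.06 -0.05] z at mid 86.02 (seated ~ 85.7 )
bar [-21.3  -7. ] [20.5  6.8] 147.7
-1 -1 205 [-50.6 -36.7 150. ] 154.9
-1 1 202 [-51.8  31.4 149.9] 154.5
1 -1 1 [ 49.  -31.3 142.3] 142.3
1 1 11 [ 51.7  30.  144.5] 147.9
```

View pics/fin.png

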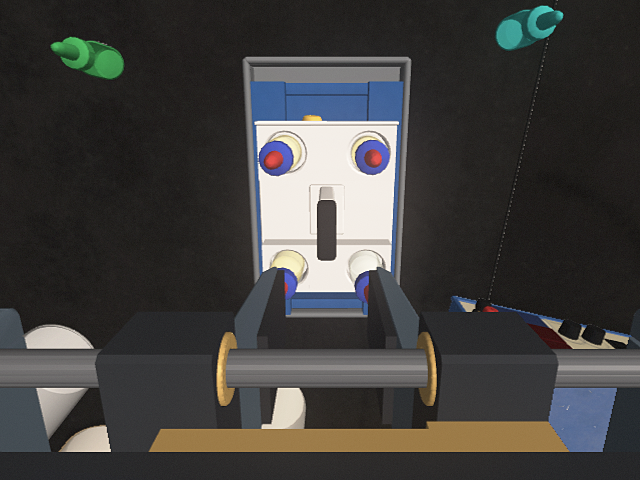

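The final view shows the carrier on the blue tray. Its top is level (slope under 0.1°) and at the seated height (86.0 mm measured, 85.7 mm expected). All four bottles stand in their wells near (275,155), (372,155), (288,275) and (366,275), and the gripper is clear.

```bash
python3 -c "
from h import *
print(env.job_done())"
```

```text
the job is handed in; nothing more can be done
None
```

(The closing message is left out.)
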